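# Load the test adapter under the sprung flap of the socket fixture

## Task

Load the brown test adapter into the socket fixture with the fingertips only: press the flap's thumb bar down with one fingertip to hold the spring-closed flap open, and with the other push the adapter along its rails under the flap until it is fully home against the stop. Keep the flap well open until the adapter is home, then let go so that it springs shut into the adapter's groove. Do not pick the adapter up, and leave the plug, sleeve and cap standing where they are.

Things in the scene. Friction and masses are not known exactly. Their poses are not given: they have to be found in the camera images.
- fixture: Silver socket fixture, fixed. Origin on the table under the bay's mouth, midway between the guide rails; x = the way the adapter is pushed in, y left, z up. Base plate 6 mm thick, x -169 to 119, y -45 to 81 mm. Rails from x -166 mm, inner faces y +-18.5 mm, 5 mm thick, tops at z 16 mm. Behind the bay (x 62 to 118 mm) a block 46 mm high with a round bayonet socket on top, to z 62 mm.
- stop (a point): Centre of the foot of the fixed back stop at the bay's inner end, on the base plate: fixture x 45, y 0, z 6 mm, axes as the fixture. The bay runs from x 0 to here between side walls 18 mm high, in line with the rails (same inner faces).
- hinge (a point): Point on the axis of the flap's shaft above the left side of the bay's mouth: fixture x 0, y 34, z 30 mm, axes as the fixture. The shaft runs along x from fixture x -164 to 58 mm, on bearing blocks at x -164, -27 and 58 mm; they stand no higher than z 36 mm.
- flap (a joint): Angle of the spring-closed flap, rad: 0 shut, 0.75 fully open (stop). Steel lid over the bay, x 0 to 55 mm, from the shaft to y -28 mm, top z 30 mm; free edge 72 mm high when open. Its front lip (x 0 to 4 mm, down to z 13 mm) bars the mouth when shut; it clears the adapter above 0.42 rad. One piece with the thumb bar: pressing the bar down opens it; spring 0.06 (shut) to 0.10 N m (open).
- thumb_bar (a point): Centre of the top face of the thumb bar: a steel strip on the flap's shaft, left of the rails, 126 mm long (fixture x -158 to -32), 32 wide, 3 thick. The shaft is 22 mm from this point. Axes turn with the flap. The bar slopes up outward 0.35 rad when shut (point at z 38, outer edge 44 mm), down 0.40 rad with the flap open (21, 15 mm). 3 to 5 N at its middle; a fingertip can slide along it (drag up to 6 N).
- adapter: Loose brown bakelite block, 0.13 kg, flat between the rails (1.5 mm play each side), underside at z 6 mm. Origin: centre of underside; +x goes in first. Tongue 100 x 34 mm, 16 high, groove across its top at x 2 to 12 mm, 11 deep. Tall body on its rear, x -50 to -14 mm, 34 wide, top 42 mm above the underside. Starts at fixture x -58 to -83 mm; home at x -5 mm (front on the stop, groove under lip).
- push_face (a point): Middle of the flat upright rear face of the adapter, the face to push: adapter x -50, y 0, z 21 mm, axes as the adapter. The face is 34 mm wide and 42 mm high; it stays outside the flap.
- plug: Loose silver motor plug standing on the table, round, 40 mm across, 58 mm high, 0.11 kg. Origin at the centre of its underside. Bystander.
- sleeve: Loose steel torque rod sleeve, a plain tube standing upright, 28 mm across, 75 mm high, 0.18 kg. Origin at the centre of its underside. Bystander.
- cap: Loose frosted white nylon rotor cap, a 52 mm disc with a small boss, 26 mm high, 0.045 kg. Origin at the centre of its underside. Bystander.
Not all that is in view belongs to the job. Several things have the shape of the adapter; the one meant has the colours described above.

How it is judged:
On the way, in this order (a step that is already met when the one before it is completed fails the run):
1. the flap is held open (over 0.5 rad) while the front of the adapter is still outside the bay (value of joint flap above 0.5 rad and x of adapter in the frame of fixture below -0.048 m), for 0.1 s.
2. the adapter is home (within 3 mm of the stop) with the flap still held open (over 0.5 rad) (value of joint flap above 0.5 rad and x of adapter in the frame of fixture above -0.008 m), for 0.1 s.
At the end, for the whole second after the job is handed in: The adapter lies at rest flat in the bay, fully home (front within 3 mm of the stop), the flap is shut again (under 0.05 rad) with its lip in the adapter's groove, and plug, sleeve and cap stand within 20 mm of where they were (x of adapter in the frame of fixture between -0.008 and -0.002 m and y of adapter in the frame of fixture between -0.004 and 0.004 m and z of adapter in the frame of fixture below 0.009 m and angle between the x axis of adapter and the x axis of fixture, either way round below 0.06 rad and value of joint flap below 0.05 rad and linear speed of adapter below 0.01 m/s and distance of each of plug, sleeve, cap from where it was at the start of the episode below 0.02 m and angle between each of plug, sleeve's own z axis and vertical below 0.1 rad); the robot touches nothing.
It fails at once if the adapter is lifted or tipped up off its bed (over 10 mm, or 0.2 rad) (z of adapter in the frame of fixture above 0.016 m or angle between adapter's own z axis and vertical above 0.2 rad).
It fails at once if the plug, sleeve or cap is knocked or carried away (over 30 mm) (distance of any of plug, sleeve, cap from where it was at the start of the episode above 0.03 m).
It also fails if it takes over 40 s, if anything falls off the work surface, if the arm or the gripper's body presses on something with over 40 N, if the wrist force passes 120 N, or if a joint passes its speed limit or range.

## Robot

A 6-joint arm with a two-finger parallel gripper is mounted at the origin on the work surface. World frame = base frame: x ahead of the robot, y to its left, z up, the work surface at z = 0. Lengths are in m, angles in rad, forces in N, time in s.
With the tool pointing down it reaches from about 0.3 to 0.775 m from the base axis. Payload 14.6 kg.
Tool frame: the origin (TCP) lies at the very end of the fingers, on their centre line; the grasp point (between the pads) lies 19 mm behind it (ctrl.grasp_offset is the distance from the TCP to the grasp point, in m); x points along the fingers, y is the direction in which the jaws open and shut, and the axes are right-handed (so a half turn about x gives the same grasp; the last joint's range is limited). The gripper opens to 94 mm and grips with 3 to 60 N. Pads are 16 mm wide; open, the fingers measure 119 mm over their backs; the gripper's body (75 mm by 177 mm) begins 78 mm behind the grasp point.
Start: joints at [1.255, 0.3, 1.521, -0, 1.321, -0.067], TCP at [0.135, 0.533, 0.205] pointing down, gripper open.
Joint ranges: [-3.03, 3.03], [-0.79, 2.21], [0.23, 2.52], [-1.04, 4.18], [0, 3.07], [-2.55, 2.55]. Speed limits (rad/s): [2.22, 2.22, 2.57, 3.14, 3.14, 3.14].

## Interface

Orientations are given as [roll, pitch, yaw] about the fixed x, y, z axes, in that order (R = Rz(yaw) Ry(pitch) Rx(roll)).
In Python, from station import ctrl gives the robot as it stands. The module is installed in compiled form; this text tells all that it offers.
- The arm moves only by the tool send_rows, never from a script. Its argument "rows" is a list that holds one entry, the list of rows, each a list of 4 numbers: the shift along the world's x, y, z in mm, then the turn about the world's z in rad. A call has 1 to 12 rows; each row shifts and turns the commanded pose from where the row before left it; what a row does not reach is not made up. A row lasts 1/10 s, in which the tool goes at most 50 mm and 8.59 degrees, less where a joint would pass 70% of its speed; a pose out of reach is approached as far as the arm can. A call is refused whole if a number of a shift passes 50 or a number of a turn 0.15, either way. A call with a gripper value outside its range is refused whole. "grip" is the gripper's target within -1 to 1 (shut at 1, half-way at 0, fully open at -1), set as the call begins (left out, the last holds). The fingers move at their own pace and stop on an object; "newtons" is the grip in N (left out, the last holds). Time passes only in rows, so rows that do not move let the fingers close. It gives the time, the measured TCP pose, the force and the opening at its end, in the units of the state.
- ctrl.get_obs(): the state, without advancing time (a new reading comes with each control period).
- ctrl.camera(name): name is "scene" or "side" or "wrist"; returns (picture, depth): 400x640x3 uint8, red, green, blue; 400x640 float32, m along the optical axis (not along the pixel's ray), 0 where there is no reading.
- ctrl.camera_params(name): a dict with "vertical_fov" (degrees; the focal length in pixels is half the picture's height over the tangent of half this angle, whatever the lens; pixels are square), "cx", "cy" (the principal point, pixels), "k1" (the pictures are not rectified: a ray, as slopes to the right and down, at radius r is drawn at 1 + k1 r^2 times it, then the intrinsics apply), "cam_to_world" (4x4, takes a point from camera to world coordinates); the wrist camera has in their place "mount" (4x4, takes a point from camera to tool coordinates, whose origin is the TCP and whose axes are the tool frame's). Camera axes: x right, y up, looking along -z (the intrinsics and any distortion apply to the point x, -y, -z); pixel columns grow to the right and rows downward; lengths in m; the calibration is good to about 2 mm. A picture is of the moment at which its call begins: read the wrist's pose just before it. camera_params takes no time and is no camera call.
- ctrl.hand_in(): hands the job in, once; it reports no verdict.
The state is a dict: "time_s": time; "qpos": joint angles; "joint_vel": joint speeds; "tau": joint torques, N m; "ee_pos": TCP position; "eef_rot": TCP orientation; "force": force on the tool from outside, world axes, zero at the start; "moment": the same for the moment, N m; "grip_width": finger opening in m.
Only numpy, scipy, OpenCV 4.12 (cv2) and the standard library are available. Lean on these libraries where they do the work, as an engineer would, in place of code of your own. Each camera call takes 0.05 s, during which the arm holds its last target.

## Working session

There is one attempt and no reset: what is moved stays moved. The work goes in short steps, Python scripts to look and compute and a tool call to move; the robot and the scene stay as the last step left them, time stands still between calls to the robot, and variables do not carry over. Pictures are saved under pics/ and viewed, and the job is handed in when it is done.

Besides the shell and the picture viewer there is one more tool, called after "Call:" as a command line: name --argument value ..., lists and objects as JSON in quotes. send_rows: Moves the arm, as the interface text tells. Its arguments: {"type":"object","properties":{"rows":{"type":"array"},"grip":{"type":"number"},"newtons":{"type":"number"}},"required":["rows"]}

```bash
mkdir -p pics; cat > h.py <<'E'
import numpy as np,cv2
from station import ctrl
def snap(name,fn):
    p,d=ctrl.camera(name); cv2.imwrite('pics/'+fn+'.png',p[:,:,::-1]); np.savez('pics/'+fn+'.npz',p=p,d=d); return p,d
def pts(name,d,T=None):
    c=ctrl.camera_params(name); f=200/np.tan(np.radians(c['vertical_fov'])/2)
    v,u=np.mgrid[0:400,0:640].astype(float)
    K=np.array([[f,0,c['cx']],[0,f,c['cy']],[0,0,1]])
    q=cv2.undistortPoints(np.stack([u.ravel(),v.ravel()],1)[:,None],K,np.array([c['k1'],0,0,0.]))[:,0]
    P=np.stack([q[:,0],-q[:,1],-np.ones(len(q))],1)*d.reshape(-1,1)
    M=c['cam_to_world'] if T is None else T@c['mount']
    M=np.array(M)
    return (P@M[:3,:3].T+M[:3,3]).reshape(400,640,3)
def wristT(o):
    from scipy.spatial.transform import Rotation as R
    T=np.eye(4);T[:3,:3]=R.from_euler('xyz',o['eef_rot']).as_matrix();T[:3,3]=o['ee_pos'];return T
E
python3 - <<'E'
from h import *
o=ctrl.get_obs();print(o)
for n in ['scene','side','wrist']:
    snap(n,n+'0'); print(n,ctrl.camera_params(n))
E
```

```text
{'time_s': 0.0, 'qpos': array([ 1.25540890e+00,  3.00467244e-01,  1.52158996e+00, -2.15336831e-05,
        1.32069703e+00, -6.66118566e-02]), 'joint_vel': array([ 9.45082734e-04,  7.12674311e-04, -4.55103352e-04, -1.17075904e-03,
       -4.14890012e-04, -4.01347730e-06]), 'tau': array([ 2.63911184e-03, -5.31801188e+01, -3.52747965e+01,  7.09198276e-02,
        2.42471328e-02, -9.14376483e-05]), 'ee_pos': array([0.1353514 , 0.53281048, 0.20488469]), 'eef_rot': array([-1.61945399,  1.56963456, -1.86822422]), 'force': array([ 0.20367382, -0.02359517,  0.7783807 ]), 'moment': array([ 0.0620363 ,  0.01574639, -0.02835037]), 'grip_width': 0.09401776898390225}
scene {'vertical_fov': 55.94555876436232, 'cx': 327.3800897243647, 'cy': 199.32508880573738, 'k1': -0.056755794939320585, 'cam_to_world': array([[ 0.79162691, -0.33725481,  0.50949587,  0.97329345],
       [ 0.61092138,  0.45066974, -0.6509008 , -0.46911451],
       [-0.01009495,  0.8265325 ,  0.56279847,  0.50622006],
       [ 0.        ,  0.        ,  0.        ,  1.        ]])}
side {'vertical_fov': 57.631003375227436, 'cx': 317.433255997789, 'cy': 194.93130811802297, 'k1': -0.028378653223463227, 'cam_to_world': array([[-0.95346826,  0.1676873 , -0.25055785,  0.38776963],
       [-0.3014783 , -0.52196651,  0.79791089,  0.6045329 ],
       [ 0.00301672,  0.83632047,  0.54823258,  0.46052178],
       [ 0.        ,  0.        ,  0.        ,  1.        ]])}
wrist {'vertical_fov': 68.6169363892432, 'cx': 317.8758015497276, 'cy': 197.20166478876214, 'k1': -0.04427865812021294, 'mount': array([[-6.34310178e-04,  2.64707237e-01, -9.64328614e-01,
        -1.79418904e-01],
       [ 9.99999740e-01,  4.99714456e-04, -5.20602596e-04,
         4.47205660e-05],
       [ 3.44081674e-04, -9.64328693e-01, -2.64707485e-01,
        -7.79765929e-02],
       [ 0.00000000e+00,  0.00000000e+00,  0.00000000e+00,
         1.00000000e+00]])}
```

View pics/scene0.png

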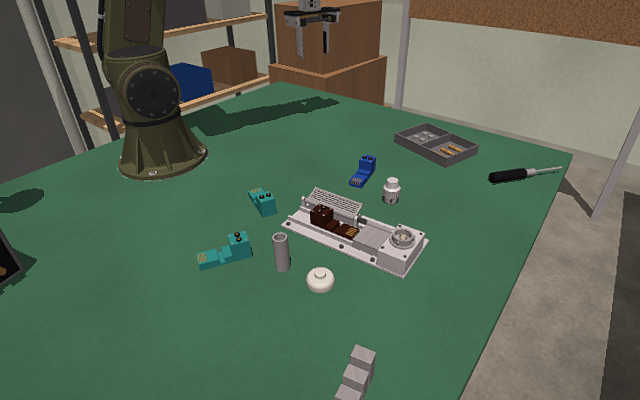

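View pics/side0.png

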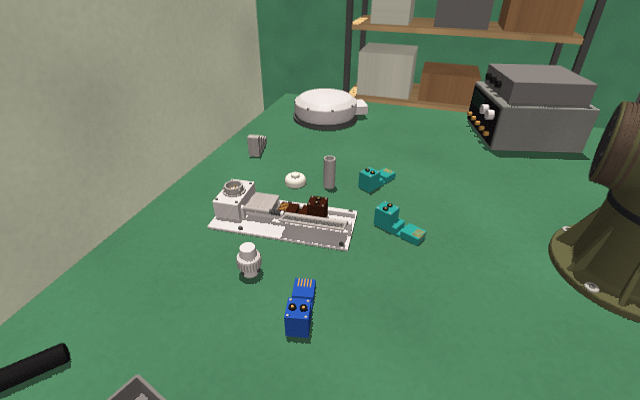

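View pics/wrist0.png

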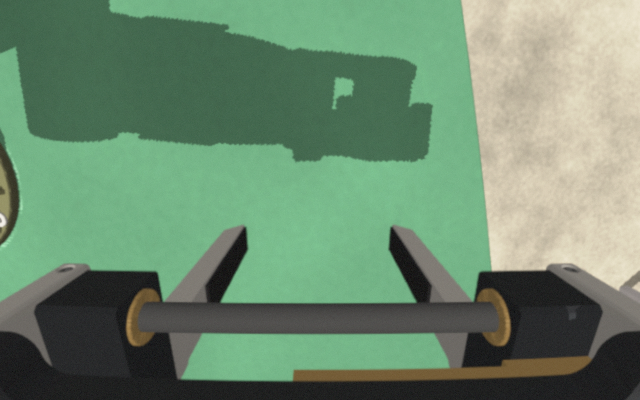

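```bash
python3 - <<'E'
from h import *
for n in ['scene','side']:
    z=np.load(f'pics/{n}0.npz');p,d=z['p'].astype(int),z['d'];P=pts(n,d)
    hsv=cv2.cvtColor(z['p'],cv2.COLOR_RGB2HSV).astype(int)
    reg=(P[...,0]>.2)&(P[...,0]<.9)&(P[...,1]>-.4)&(P[...,1]<.4)&(d>0)&(P[...,2]>0.002)
    print(n,'table z',np.median(P[(hsv[...,0]>60)&(hsv[...,0]<85)&(hsv[...,1]>100)&(P[...,0]>.3)&(P[...,0]<.7)&(abs(P[...,1])<.3)&(d>0)][:,2]))
    silver=reg&(hsv[...,1]<60)&(hsv[...,2]>80)
    brown=reg&((hsv[...,0]<20)|(hsv[...,0]>170))&(hsv[...,1]>70)
    for nm,m in [('silver',silver),('brown',brown)]:
        k,l,s,c=cv2.connectedComponentsWithStats(m.astype(np.uint8))
        for i in range(1,k):
            if s[i,4]>40:
                q=P[l==i]; print(nm,s[i],q.min(0).round(3),q.max(0).round(3),np.median(q,0).round(3))
    if 1:
        x0=q
E
```

```text
scene table z -0.0010420470389875813
silver [383 177  18  26 349] [0.617 0.181 0.003] [0.658 0.216 0.058] [0.643 0.192 0.037]
silver [ 281  187  148   91 5171] [ 0.492 -0.026  0.002] [0.784 0.118 0.062] [0.673 0.022 0.028]
silver [272 232  17  39 524] [ 0.573 -0.129  0.002] [ 0.601 -0.102  0.075] [ 0.593 -0.122  0.049]
silver [306 268  29  25 581] [ 0.643 -0.129  0.002] [ 0.694 -0.079  0.026] [ 0.674 -0.11   0.016]
silver [ 335  345   41   55 1363] [ 0.812 -0.268  0.002] [ 0.85  -0.196  0.058] [ 0.832 -0.231  0.042]
brown [310 204  49  36 745] [0.514 0.005 0.005] [0.654 0.067 0.051] [0.59  0.02  0.022]
side table z -0.0002876879451598757
silver [247 135  20  21 296] [ 0.809 -0.292  0.002] [ 0.84  -0.193  0.056] [ 0.823 -0.201  0.03 ]
silver [323 155  13  33 365] [ 0.571 -0.128  0.002] [ 0.599 -0.099  0.077] [ 0.582 -0.104  0.046]
silver [285 171  21  17 276] [ 0.641 -0.15   0.002] [ 0.689 -0.075  0.027] [ 0.662 -0.091  0.017]
silver [ 207  179  151   72 5467] [ 0.488 -0.026  0.002] [0.779 0.121 0.064] [0.66  0.073 0.009]
silver [289 201  18   8  51] [ 0.6   -0.018  0.004] [0.646 0.013 0.023] [0.617 0.006 0.011]
silver [236 242  26  35 669] [0.615 0.186 0.002] [0.656 0.225 0.059] [0.63  0.214 0.04 ]
brown [278 196  50  21 567] [0.552 0.009 0.008] [0.652 0.06  0.052] [0.581 0.034 0.029]
```

```bash
python3 - <<'E'
import cv2
a=cv2.imread('pics/scene0.png')[170:300,230:450];b=cv2.imread('pics/side0.png')[140:290,190:370]
cv2.imwrite('pics/c1.png',cv2.resize(a,None,fx=3.5,fy=3.5,interpolation=cv2.INTER_CUBIC))
cv2.imwrite('pics/c2.png',cv2.resize(b,None,fx=4,fy=4,interpolation=cv2.INTER_CUBIC))
E
```

```text
(no output)
```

View pics/c1.png

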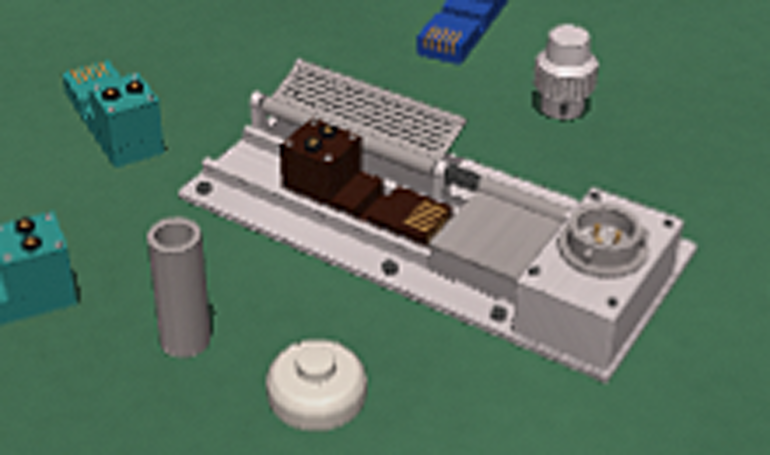

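View pics/c2.png

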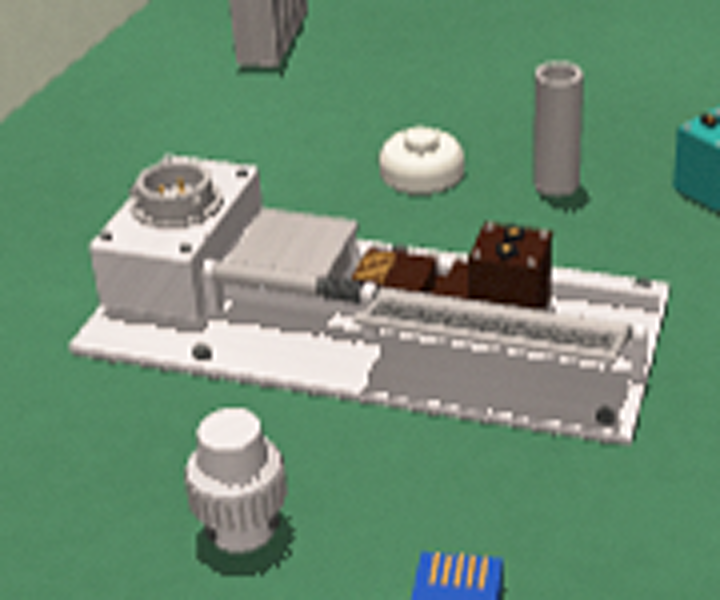

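```bash
python3 - <<'E'
from h import *
print(wristT(ctrl.get_obs()).round(3))
A=[]
for n in ['scene','side']:
    z=np.load(f'pics/{n}0.npz');d=z['d'];P=pts(n,d)
    hsv=cv2.cvtColor(z['p'],cv2.COLOR_RGB2HSV).astype(int)
    nongreen=~((hsv[...,0]>55)&(hsv[...,0]<95)&(hsv[...,1]>60))
    reg=nongreen&(d>0)&(P[...,0]>.47)&(P[...,0]<.81)&(P[...,1]>-.06)&(P[...,1]<.15)&(P[...,2]>.003)
    m=reg.astype(np.uint8);k,l,s,c=cv2.connectedComponentsWithStats(m);i=1+s[1:,4].argmax();m=(l==i)
    q=P[m&(P[...,2]<.009)]
    r=cv2.minAreaRect((q[:,:2]*1000).astype(np.float32)); print(n,r,np.round(cv2.boxPoints(r)))
    # block top z 46
    q=P[m&(P[...,2]>.043)&(P[...,2]<.049)&(P[...,0]>.68)]
    r=cv2.minAreaRect((q[:,:2]*1000).astype(np.float32)); print('block',r,q[:,2].mean())
    br=(hsv[...,1]>70)&((hsv[...,0]<20)|(hsv[...,0]>170))
    q=P[m&br&(P[...,2]>.045)&(P[...,2]<.055)]
    r=cv2.minAreaRect((q[:,:2]*1000).astype(np.float32)); print('adtop',r,q[:,2].mean(),len(q))
E
```

```text
[[-0.     0.246  0.969  0.135]
 [-0.001  0.969 -0.246  0.533]
 [-1.    -0.001 -0.     0.205]
 [ 0.     0.     0.     1.   ]]
scene ((635.4763793945312, 46.47747039794922), (288.51617431640625, 127.43775177001953), 4.194772243499756) [[487.  99.]
 [496. -28.]
 [784.  -7.]
 [775. 121.]]
block ((752.2260131835938, 38.36951446533203), (56.184139251708984, 94.82086944580078), 4.286597728729248) 0.04520672359881113
adtop ((655.050048828125, 25.898317337036133), (205.8521728515625, 36.23055648803711), 1.6133105754852295) 0.047338836812351605 158
side ((635.8037109375, 46.94935607910156), (288.8148193359375, 129.41624450683594), 4.09458065032959) [[487. 101.]
 [496. -28.]
 [784.  -7.]
 [775. 122.]]
block ((749.4550170898438, 39.54024124145508), (57.05263900756836, 97.5036849975586), 1.4610761404037476) 0.0463442667859454
adtop ((658.2783813476562, 25.114431381225586), (33.1705207824707, 212.9877166748047), 89.93424987792969) 0.04825503113228279 152
```

Call:
send_rows --rows '[[[30, -34, 0, 0.027], [30, -34, 0, 0.027], [30, -34, 0, 0.027], [30, -34, 0, 0.027], [30, -34, 0, 0.027], [30, -34, 0, 0.027], [30, -34, 0, 0.027], [30, -34, 0, 0.027], [30, -34, 0, 0.027], [30, -34, 0, 0.027], [30, -34, 0, 0.027], [30, -34, 0, 0.023]]]' --grip -0.15

```text
time_s: 1.35
ee_pos: [0.4963, 0.1234, 0.2054]
eef_rot: [2.561, 1.571, 2.633]
force: [0.5, -0.4, -0.2]
grip_width: 0.0541
```

Call:
send_rows --rows '[[[30, -34, 0, 0], [30, -34, 0, 0], [4, 0, 0, 0], [0, 0, 0, 0], [0, 0, 0, 0]]]'

```text
time_s: 1.85
ee_pos: [0.5588, 0.0579, 0.2053]
eef_rot: [2.846, 1.57, 2.918]
force: [-0.2, 0.2, 0.8]
grip_width: 0.0542
```

```bash
python3 - <<'E'
from h import *
o=ctrl.get_obs();T=wristT(o);print(o['time_s'],T.round(4),o['qpos'].round(3),o['grip_width'],o['force'])
snap('wrist','wrist1');np.save('pics/T1.npy',T)
E
```

```text
1.85 [[-6.000e-04 -7.190e-02  9.974e-01  5.588e-01]
 [ 1.000e-04  9.974e-01  7.190e-02  5.790e-02]
 [-1.000e+00  2.000e-04 -6.000e-04  2.053e-01]
 [ 0.000e+00  0.000e+00  0.000e+00  1.000e+00]] [ 0.038  0.327  1.486  0.     1.329 -1.605] 0.054184026990212394 [-0.23429486  0.22030451  0.84311843]
```

View pics/wrist1.png

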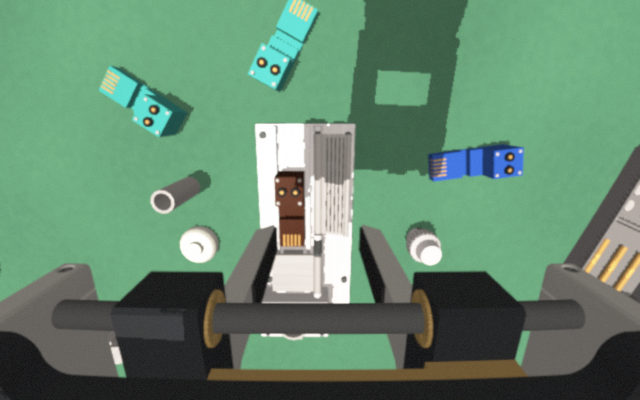

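```bash
cat > fit.py <<'E'
from h import *
import sys
def run(n,fn,T=None):
    z=np.load(f'pics/{fn}.npz');d=z['d'];P=pts(n,d,T)
    hsv=cv2.cvtColor(z['p'],cv2.COLOR_RGB2HSV).astype(int)
    th=0.0722;O=np.array([.6618,.0306]);R=np.array([[np.cos(th),-np.sin(th)],[np.sin(th),np.cos(th)]])
    F=P.copy();F[...,:2]=(P[...,:2]-O)@R;F*=1000
    ok=(d>0)&(F[...,0]>-190)&(F[...,0]<140)&(F[...,1]>-60)&(F[...,1]<100)&(F[...,2]<80)
    g=(hsv[...,0]>55)&(hsv[...,0]<95)&(hsv[...,1]>60)
    tb=ok&g; print(n,'table z',np.median(F[tb][:,2]))
    def pr(nm,m):
        q=F[m]; 
        if len(q)>5: print(nm,len(q),'x',np.percentile(q[:,0],[1,50,99]).round(1),'y',np.percentile(q[:,1],[1,50,99]).round(1),'z',np.percentile(q[:,2],[2,50,98]).round(1))
    ng=ok&~g
    br=(hsv[...,1]>70)&((hsv[...,0]<20)|(hsv[...,0]>170))&ok&(abs(F[...,1])<25)
    for a in range(-180,130,30): 
        m=ng&(F[...,0]>a)&(F[...,0]<a+30)&(F[...,2]<12)&(F[...,2]>2); pr(f'base {a}',m)
    pr('brown all',br); pr('brown top',br&(F[...,2]>42)); pr('tongue',br&(F[...,2]<27)&(F[...,2]>12))
    bar=ng&(F[...,0]>-170)&(F[...,0]<-25)&(F[...,1]>36)&(F[...,2]>30);pr('bar',bar)
    pr('blk',ng&(F[...,0]>55)&(F[...,2]>43)&(F[...,2]<50))
    pr('flap',ng&(F[...,0]>-8)&(F[...,0]<58)&(F[...,2]>26)&(F[...,2]<34)&(F[...,1]<28))
    for x0 in (-150,-130,-110): pr('rails %d'%x0,ng&(F[...,0]>x0)&(F[...,0]<x0+20)&(F[...,2]>12)&(F[...,2]<19)&(F[...,1]<-5))
    return F,br
if __name__=='__main__':
    run('wrist','wrist1',np.load('pics/T1.npy')); run('scene','scene0'); run('side','side0')
E
python3 fit.py
```

```text
wrist table z 0.16037187798506602
base -180 1227 x [-170.4 -161.8 -150.4] y [-42.7   6.5  80.8] z [ 4.5  6.2 10. ]
base -150 1158 x [-149.2 -135.2 -120.8] y [-42.9  -5.5  80.5] z [4.5 6.2 8.1]
base -120 736 x [-119.7 -110.7  -90.3] y [-43.7 -12.8  80.4] z [4.7 6.2 9.1]
base -90 504 x [-88.9 -75.1 -60.8] y [-44.7 -28.9  80.8] z [4.6 6.2 8. ]
base -60 553 x [-59.8 -48.7 -31. ] y [-44.6 -15.6  80.6] z [ 4.7  6.4 11.8]
base -30 556 x [-29.1 -10.2  -0.2] y [-15.3  52.2  80.2] z [4.8 6.2 9.3]
base 0 607 x [ 0.4 12.9 29.3] y [-16.9  58.   80.6] z [4.7 6.2 7.9]
base 30 593 x [30.5 45.4 59.8] y [-37.1  57.2  80.5] z [ 4.3  6.1 10.5]
base 60 363 x [60.2 73.7 88.3] y [-32.6  64.8  80.1] z [4.3 6.  7.6]
brown all 1791 x [-111.1  -63.6  -12.5] y [-15.2   0.6  16.5] z [11.  23.  51.5]
brown top 718 x [-111.   -94.6  -75.3] y [-14.6   0.8  16.5] z [43.3 48.3 51.9]
tongue 910 x [-111.   -38.5  -11.2] y [-15.3   0.4  15.9] z [12.5 22.2 23.8]
bar 3135 x [-159.6 -101.6  -34.8] y [36.6 54.5 72.3] z [31.8 37.9 45.2]
blk 197 x [ 59.2  60.7 114.2] y [-42.6   4.4  47.4] z [43.1 45.2 47.2]
flap 1456 x [-1.7 
[... 2454 characters left out ...]
] z [ 2.3  6.4 10.7]
base 90 186 x [ 90.2 104.5 119.1] y [46.9 64.1 81.2] z [ 2.8  6.2 11.5]
brown all 575 x [-109.4  -80.1   89.6] y [-14.    7.9  17.7] z [12.  29.1 51.7]
brown top 183 x [-109.3  -91.3   95.6] y [-13.4   6.2  17.9] z [42.5 48.1 57. ]
tongue 256 x [-109.3  -42.2  -10.6] y [-14.5   3.7  17.3] z [15.7 22.5 26. ]
bar 607 x [-163.1  -97.3  -30.3] y [36.2 57.  73.3] z [31.7 39.1 44.9]
blk 458 x [ 61.7  81.6 116.3] y [-43.4  23.7  49.5] z [43.2 46.6 49.9]
flap 375 x [-0.3 26.2 54.5] y [-28.2  -1.3  24.2] z [28.5 30.3 31.7]
rails -150 27 x [-148.8 -139.9 -131.6] y [-23.7 -19.6 -17. ] z [12.4 15.4 17.5]
rails -130 27 x [-129.9 -121.2 -110.2] y [-24.5 -19.2 -18. ] z [12.2 15.8 17.9]
```

Call:
send_rows --rows '[[[-8, -1, -25, 0], [-8, -1, -25, 0], [-7, -1, -25, 0], [0, 0, -25, 0], [0, 0, -25, 0], [0, 0, -20, 0], [0, 0, 0, 0], [0, 0, 0, 0]]]'

```text
time_s: 2.7
ee_pos: [0.5364, 0.0547, 0.0613]
eef_rot: [-0.003, 1.57, 0.069]
force: [0.1, 0.3, 0.8]
grip_width: 0.0543
```

```bash
python3 - <<'E'
from h import *
o=ctrl.get_obs();T=wristT(o);print(o['time_s'],T.round(4),o['grip_width'],o['force'])
th=.0722;R=np.array([[np.cos(th),-np.sin(th)],[np.sin(th),np.cos(th)]]);print((o['ee_pos'][:2]*1000-[661.8,30.6])@R)
p,d=snap('scene','s2');q,e=snap('side','e2')
w=np.vstack([cv2.resize(p[120:290,220:440],(660,510))])
cv2.imwrite('pics/s2c.png',w[:,:,::-1]);cv2.imwrite('pics/e2c.png',cv2.resize(q[120:270,190:390],(720,540))[:,:,::-1])
E
```

```text
2.7 [[ 4.000e-04 -7.220e-02  9.974e-01  5.364e-01]
 [ 0.000e+00  9.974e-01  7.220e-02  5.470e-02]
 [-1.000e+00 -0.000e+00  4.000e-04  6.130e-02]
 [ 0.000e+00  0.000e+00  0.000e+00  1.000e+00]] 0.05426179178657484 [0.13666937 0.25233885 0.76676646]
[-123.37306949   33.1274195 ]
```

View pics/s2c.png

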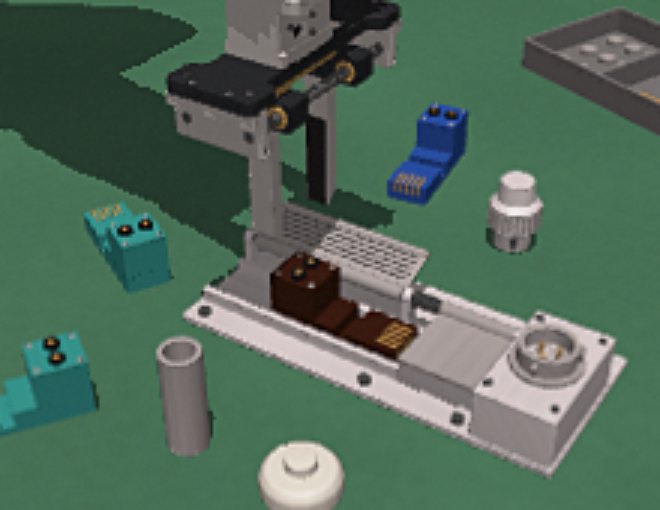

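View pics/e2c.png

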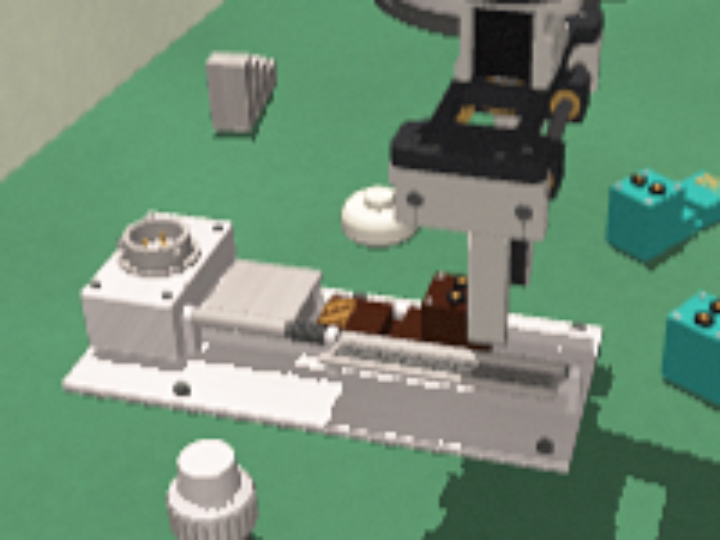

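Call:
send_rows --rows '[[[0, 0, -10, 0], [0, 0, -8, 0], [0, 0, -6, 0], [0, 0, -5, 0], [0, 0, -4, 0], [0, 0, -3, 0], [0, 0, 0, 0]]]'

```text
time_s: 3.5
ee_pos: [0.5365, 0.0538, 0.0242]
eef_rot: [-1.964, 1.571, -1.893]
force: [-0.4, 0.3, 3.6]
grip_width: 0.0542
```

Call:
send_rows --rows '[[[0, 0, -2, 0], [0, 0, -1, 0], [0, 0, 0, 0], [0, 0, 0, 0]]]'

```text
time_s: 3.9
ee_pos: [0.5365, 0.054, 0.0216]
eef_rot: [-0.366, 1.57, -0.295]
force: [0.2, -2.6, 4.2]
grip_width: 0.0542
```

```bash
python3 - <<'E'
from h import *
import fit
o=ctrl.get_obs();T=wristT(o);print(o['time_s'],T[:3,3],o['grip_width'],o['force'])
p,d=snap('scene','s3');q,e=snap('side','e3')
for n,f in (('scene','s3'),('side','e3')):
    F=pts(n,np.load(f'pics/{f}.npz')['d']);th=.0722;R=np.array([[np.cos(th),-np.sin(th)],[np.sin(th),np.cos(th)]])
    F[...,:2]=(F[...,:2]-[.6618,.0306])@R;F*=1000
    m=(F[...,0]>-95)&(F[...,0]<-45)&(F[...,1]>40)&(F[...,1]<70)&(F[...,2]>10)&(F[...,2]<50)
    c=np.polyfit(F[m][:,1],F[m][:,2],1);print(n,m.sum(),'bar slope',np.arctan(c[0]),'flap',.35-np.arctan(c[0]))
    m=(F[...,0]>5)&(F[...,0]<50)&(F[...,1]>-35)&(F[...,1]<25)&(F[...,2]>25)&(F[...,2]<80)
    c=np.polyfit(F[m][:,1],F[m][:,2],1);print('lid slope',np.arctan(c[0]),F[m][:,2].max())
cv2.imwrite('pics/s3c.png',cv2.resize(p[120:290,220:440],(660,510))[:,:,::-1]);cv2.imwrite('pics/e3c.png',cv2.resize(q[120:270,190:390],(720,540))[:,:,::-1])
E
```

```text
3.9 [0.53654855 0.05396955 0.02156581] 0.05418421010891898 [ 0.16013607 -2.61410914  4.22038777]
scene 95 bar slope -0.3133941002812301 flap 0.66339410028123
lid slope -0.621755954284643 67.90643541697217
side 333 bar slope -0.3003527321345299 flap 0.6503527321345299
lid slope -0.6720102151141342 69.66781262912025
```

View pics/s3c.png

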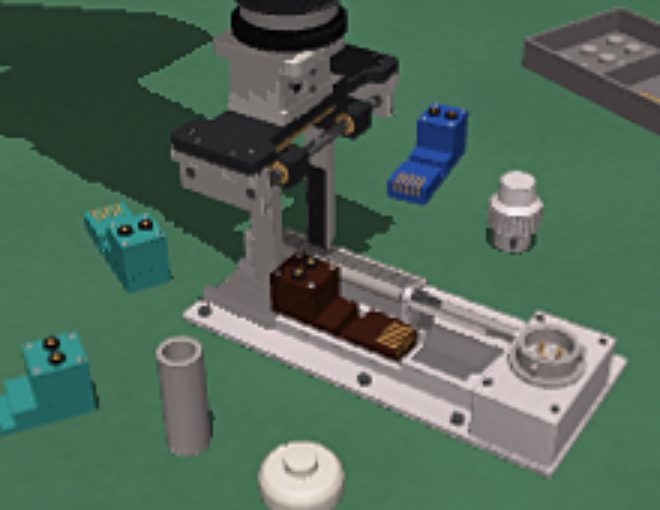

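View pics/e3c.png

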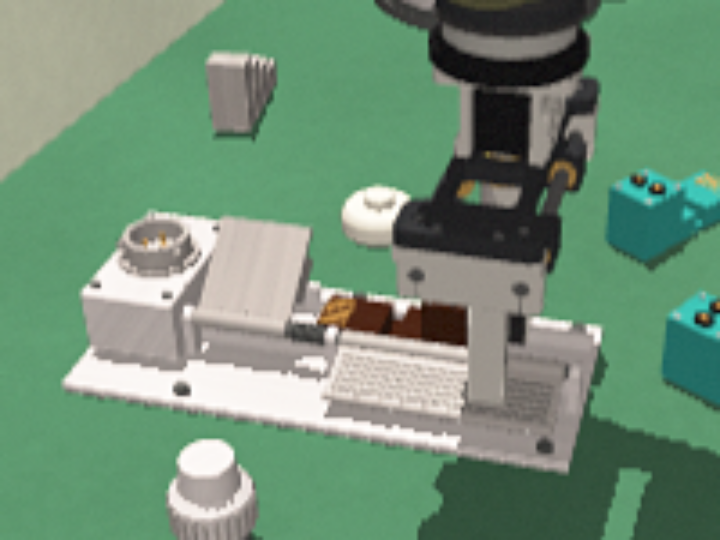

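Call:
send_rows --rows '[[[3, 0.2, -0.5, 0], [4, 0.3, 0, 0], [4, 0.3, 0, 0], [4, 0.3, 0, 0], [4, 0.3, 0, 0], [4, 0.3, 0, 0], [4, 0.3, 0, 0], [4, 0.3, 0, 0], [4, 0.3, 0, 0], [4, 0.3, 0, 0], [4, 0.3, 0, 0], [4, 0.3, 0, 0]]]'

```text
time_s: 5.2
ee_pos: [0.5838, 0.0576, 0.0209]
eef_rot: [-2.81, 1.571, -2.738]
force: [-3.5, 0.9, 3.1]
grip_width: 0.0541
```

```bash
cat > chk.py <<'E'
from h import *
import sys
k=sys.argv[1]
o=ctrl.get_obs();T=wristT(o);print(o['time_s'],T[:3,3],o['grip_width'],o['force'])
th=.0722;R=np.array([[np.cos(th),-np.sin(th)],[np.sin(th),np.cos(th)]]);print('tcp fix',(o['ee_pos'][:2]*1000-[661.8,30.6])@R)
p,d=snap('scene','s'+k);q,e=snap('side','e'+k)
for n,f in (('scene','s'+k),('side','e'+k)):
    z=np.load(f'pics/{f}.npz');F=pts(n,z['d']);hsv=cv2.cvtColor(z['p'],cv2.COLOR_RGB2HSV).astype(int)
    F[...,:2]=(F[...,:2]-[.6618,.0306])@R;F*=1000
    m=(F[...,0]>5)&(F[...,0]<50)&(F[...,1]>-35)&(F[...,1]<25)&(F[...,2]>25)&(F[...,2]<80)
    c=np.polyfit(F[m][:,1],F[m][:,2],1);print(n,'lid slope',np.arctan(c[0]),F[m][:,2].max())
    br=(hsv[...,1]>70)&((hsv[...,0]<20)|(hsv[...,0]>170))&(F[...,0]>-130)&(F[...,0]<50)&(abs(F[...,1])<25)&(F[...,2]<55)
    t=br&(F[...,2]>44);print('brown x',np.percentile(F[br][:,0],[1,99]),'top x',np.percentile(F[t][:,0],[1,99]),'y',np.percentile(F[t][:,1],[1,99]),'z',np.median(F[t][:,2]))
cv2.imwrite(f'pics/s{k}c.png',cv2.resize(p[120:290,220:440],(660,510))[:,:,::-1]);cv2.imwrite(f'pics/e{k}c.png',cv2.resize(q[120:270,190:390],(720,540))[:,:,::-1])
E
python3 chk.py 4
```

```text
5.2 [0.58376156 0.0575898  0.0209407 ] 0.054138180275539766 [-3.46867983  0.92161694  3.10838761]
tcp fix [-75.88816008  32.54896431]
scene lid slope -0.6304198518084219 69.62140303457481
brown x [-64.2521918   34.60179291] top x [-64.98366349 -28.87568393] y [-17.81984718  16.42357528] z 46.71771045434192
side lid slope -0.6842822345542108 70.83550002017175
brown x [-46.6386557    5.00780808] top x [-45.177514   -30.20233265] y [13.64081936 18.15474803] z 45.46926966449696
```

View pics/s4c.png

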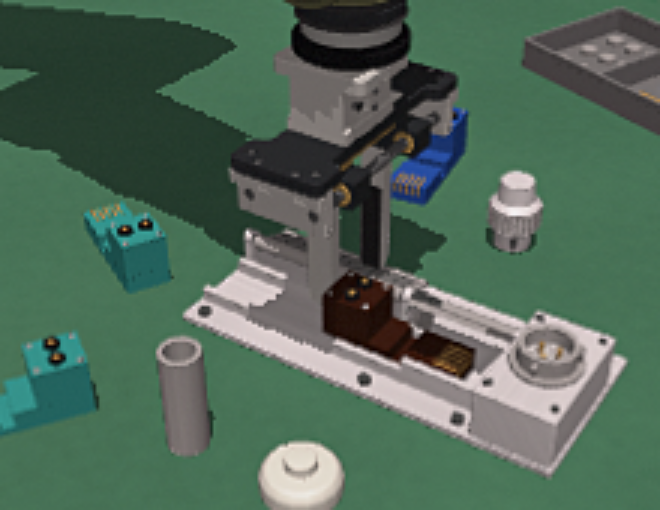

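Call:
send_rows --rows '[[[3, 0.2, 0, 0], [3, 0.2, 0, 0], [2, 0.1, 0, 0], [2, 0.2, 0, 0], [0, 0, 0, 0], [0, 0, 0, 0]]]'

```text
time_s: 5.9
ee_pos: [0.5937, 0.0583, 0.021]
eef_rot: [-0.003, 1.57, 0.068]
force: [-0.9, 0.8, 3.3]
grip_width: 0.0543
```

Call:
send_rows --rows '[[[1, 0.1, 0, 0], [0, 0, 0, 0]]]'

```text
time_s: 6.1
ee_pos: [0.5941, 0.0583, 0.021]
eef_rot: [-3.124, 1.57, -3.053]
force: [-5.3, -0.1, 6.9]
grip_width: 0.0541
```

Call:
send_rows --rows '[[[1, 0.1, 0, 0], [0, 0, 0, 0]]]'

```text
time_s: 6.3
ee_pos: [0.5942, 0.0583, 0.021]
eef_rot: [-3.141, 1.567, -3.071]
force: [-14.9, -0.2, 11.8]
grip_width: 0.0542
```

```bash
python3 chk.py 5
```

```text
6.3 [0.59417796 0.05834829 0.0209731 ] 0.05416430474953067 [-14.88777443  -0.16667256  11.83883538]
tcp fix [-65.44417632  32.55406696]
scene lid slope -0.633605710283127 69.68375845946595
brown x [-54.13120153  41.45421937] top x [-54.81816596 -18.54819506] y [-17.99869182  17.02469703] z 46.806401683886335
side lid slope -0.6857100629261249 71.06454567464176
brown x [-49.54275718   7.1495196 ] top x [-34.34180063 -19.39090707] y [14.47189872 17.50922816] z 45.74801723154012
```

View pics/s5c.png

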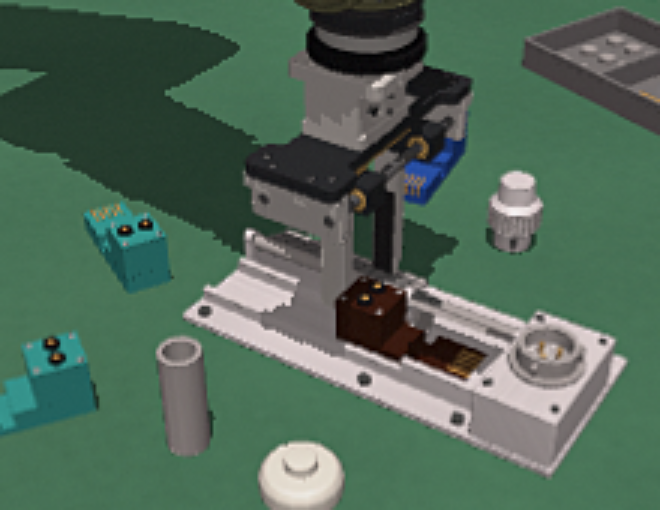

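View pics/e5c.png

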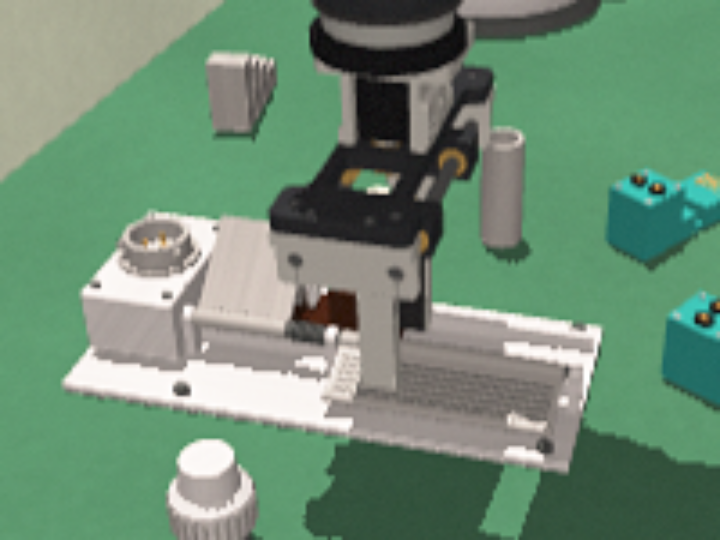

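Call:
send_rows --rows '[[[-1, -0.1, 0, 0], [-1, -0.1, 0, 0], [-2, -0.1, 0, 0], [-2, -0.2, 0, 0], [0, 0, 0, 0]]]'

```text
time_s: 6.9
ee_pos: [0.5896, 0.0579, 0.0211]
eef_rot: [-0.032, 1.57, 0.039]
force: [1.9, 2.0, 2.7]
grip_width: 0.0539
```

```bash
python3 chk.py 6
```

```text
6.9 [0.58955294 0.05793205 0.02114913] 0.05388104288818389 [1.90429182 1.96055606 2.71123373]
tcp fix [-70.08717321  32.47255326]
scene lid slope -0.621204610590431 68.9788101540475
brown x [-54.01038376  41.88150236] top x [-54.04700877 -18.61793798] y [-18.40478215  16.65508813] z 46.830913107932446
side lid slope -0.677843489831415 70.05576786251095
brown x [-41.14814425   7.20148958] top x [-41.1529009  -19.89563705] y [14.75697866 19.20545375] z 46.27318130753477
```

Adapter stayed home with the flap open; now release upward.

Call:
send_rows --rows '[[[0, 0, 4, 0], [0, 0, 4, 0], [0, 0, 5, 0], [0, 0, 6, 0], [0, 0, 8, 0], [0, 0, 12, 0], [0, 0, 20, 0], [0, 0, 30, 0], [-20, 0, 40, 0], [-30, 0, 40, 0], [-30, 0, 20, 0], [0, 0, 0, 0]]]'

```text
time_s: 8.2
ee_pos: [0.5084, 0.0581, 0.2143]
eef_rot: [-0.037, 1.565, 0.035]
force: [0.5, 0.0, -0.1]
grip_width: 0.0545
```

```bash
python3 chk.py 7
```

```text
8.2 [0.50838523 0.05812312 0.21425016] 0.05451438432245204 [ 0.47683371  0.00588671 -0.0719073 ]
tcp fix [-151.02963562   38.5183387 ]
scene lid slope 0.010212762318784239 31.055497722200233
brown x [-53.69037014  -6.7396473 ] top x [-54.37863018 -19.06560363] y [-18.12475427  17.36482743] z 46.68299972130046
side lid slope 0.0023659305180908996 32.39469235722103
brown x [-55.46657291  -4.53586005] top x [-55.39082382 -20.37770176] y [-13.88763328  17.27142135] z 48.16103191707749
```

View pics/s7c.png

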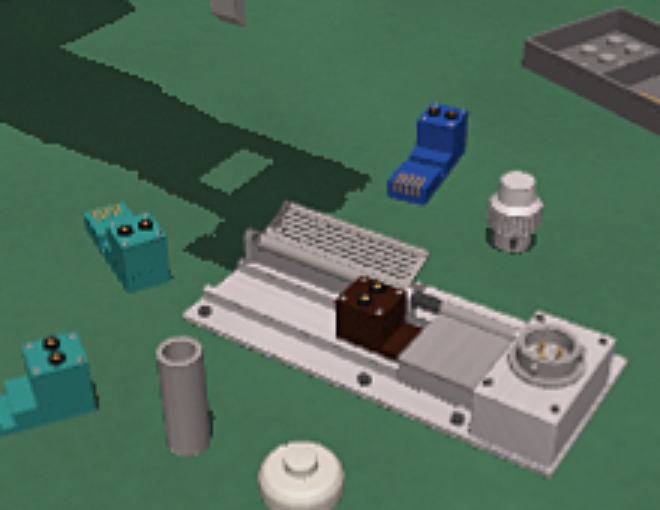

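View pics/e7c.png

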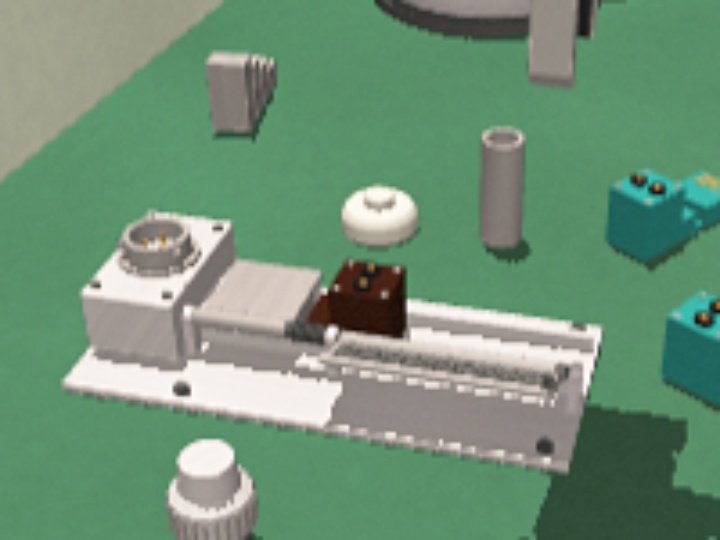

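The flap is shut (lid level), the adapter is home, the bystanders are untouched, and the gripper is clear.

```bash
python3 - <<'E'
from station import ctrl
print(ctrl.hand_in())
E
```

```text
the job is handed in; nothing more can be done
None
```

I loaded the adapter into the fixture with the fingertips only, let the flap spring shut into the groove, and handed the job in at about 8.3 s. `hand_in` gives no verdict.

- **How it went:** I set the fingers 54 mm apart. One pressed the thumb bar down, opening the flap to about 0.62–0.69 rad. The other pushed the adapter along its rails until it hit the stop and the push force rose to 15 N. I then backed off about 5 mm, checked that the adapter had stayed, and raised the hand clear.
- **Adapter position:** In the scene camera the tall body spans fixture x -54 to -19 mm, against -55 to -19 when home. The side camera gives -55 to -20. Its top is at 47–48 mm, so it lies flat.
- **Flap:** The lid slope reads 0.01 rad or less, so it is shut.
- **Bystanders:** The plug, sleeve and cap look unmoved in both views; I did not measure them again.
- **One disagreement:** At the stop, the gripper's own position reading put the adapter at about x -7.4 mm, while the cameras put it at about -5 mm. I trusted the cameras, because the force rose without further movement and the lip dropped fully shut. The difference is within the combined calibration error.

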